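# Clamp a glued picture frame with a slip-clutch press

### The job

Stand the little picture frame upright on the bed of the bench press, between its two steel jaws, and let go of it. Then screw the jaws shut on it by turning the round cap on top clockwise until the cap's clutch slips, so that the line on the cap visibly leaves the line on the collar below it, but stop before it has slipped an eighth of a turn (45 degrees); leave the frame clamped and the other things on the table undisturbed.

Things in the scene. Friction and masses are not known exactly. Their poses are not given: they have to be found in the camera images.
- frame: small wooden picture frame standing upright, 56 mm wide (its x), 24 mm thick (its y), 70 mm tall (its z), about 90 g, plywood backing board on the +y face; origin: centre of its underside. Grip it across the 56 mm width near the top. Either face may look at the moving jaw.
- press: fixed bench press for small frames, turned about z. Origin: its underside; y runs along the clamping direction. Steel bed 90 mm (x) by 245 mm (y -142 to 103), top at z 12 mm. Grey housing at y -138 to -72, 64 mm wide, 80 mm tall, carries collar and cap. The moving jaw comes from the housing side along +y; the anvil faces it. Both are 44 mm wide (x, about 0) and reach up to z 57 mm.
- bed_mid (a point): top of the bed in the middle of the clamping space (press x 0, y 0, z 12 mm), axes as the press. Anvil: steel plate of the jaw's size, stiffly fixed; its face stands between 14 and 20 mm on the +y side of this point, a different amount each time, not measured; a grey block 50 mm wide behind it. Start space between jaw and anvil: 29 to 39 mm.
- jaw: moving steel jaw plate, 44 mm wide, 45 mm tall; origin: bottom centre of its clamping face, axes as the press; with the grey spring carriage behind it, 24 mm thick towards -y. Cap clockwise seen from above drives it along press +y (shut), 25 mm per turn (4 mm per rad); the other way opens it. Its springs are preloaded to 15 N and give 1 mm per 15 N more.
- cap_top (a point): centre of the top of the round ribbed clutch cap, on its vertical axis, 124 mm above the table. The cap is 40 mm across, 36 mm tall (z 88 to 124 mm), takes a 30 to 50 N grip at any angle, has no end stop, and is turned clockwise from above. At press x 0, y -105 mm. When let go after clamping, cap and collar spring back together by up to 0.2 rad; the clamp holds.
- cap_mark (a point): point where the white line on the cap meets the rim of its top, 20 mm from the axis; turns with the cap. Cap and collar turn together against 0.16 N m while the jaw is free. Once the frame is tight between jaw and anvil the torque steps to 0.22 and climbs over about 0.6 rad to 0.36 N m; there the collar stops and the cap slips at that steady torque (jaw force about 50 N).
- collar_mark (a point): point at the black line on top of the aluminium collar (54 mm across, top 86 mm above the table), 20 mm from the axis; turns with the collar, which drives the jaw. At the start it lies right below the cap's mark; the two part only as the clutch slips (15 mm apart seen from above = an eighth of a turn).
- mug: white mug, 76 mm across, 90 mm tall, bystander; origin at the centre of its underside
- pumpkin: pale mini pumpkin, 96 mm across, 75 mm tall, bystander; origin at the centre of its underside
- coasters: stack of round wooden coasters, 90 mm across, 38 mm tall, bystander; origin at the centre of its underside
There are look-alikes about, which are no part of the job. What is shaped like the frame but blue or orange is not meant.

How it is judged (in metres and radians):
On the way, in this order (a step that is already met when the one before it is completed fails the run):
1. the frame stands upright on the bed between the jaws, released, the clutch not yet slipped (x of frame in the frame of press between -0.008 and 0.008 m and y of frame in the frame of press between -0.014 and 0.014 m and z of frame in the frame of press below 0.016 m and angle between frame's own z axis and vertical below 0.1 rad and angle between the y axis of frame and the y axis of press, either way round below 0.12 rad and contact force between the fingers and frame below 0.1 N and not (horizontal distance between cap_mark and collar_mark above 0.003 m)), for 0.3 s.
2. the jaw is tight on the frame and the clutch has slipped (contact force between jaw and frame above 10 N and horizontal distance between cap_mark and collar_mark above 0.003 m), for 0.2 s.
At the end, for the whole second after the job is handed in: frame upright (0.1 rad) and square (0.12 rad) on the bed between the jaws (within 8 mm across, 14 mm along the press), at rest, jaw pressing it with over 10 N; cap mark 3 to 15.5 mm from collar mark seen from above (slip 0.15 to 0.8 rad) (all of step 2 and x of frame in the frame of press between -0.008 and 0.008 m and y of frame in the frame of press between -0.014 and 0.014 m and z of frame in the frame of press below 0.016 m and angle between frame's own z axis and vertical below 0.1 rad and angle between the y axis of frame and the y axis of press, either way round below 0.12 rad and not (horizontal distance between cap_mark and collar_mark above 0.0155 m) and linear speed of frame below 0.01 m/s and contact force between the fingers and anything else below 0.1 N); the robot touches nothing.
It fails at once if the clutch slipped more than an eighth of a turn (marks over 15.5 mm apart seen from above) (horizontal distance between cap_mark and collar_mark above 0.0155 m).
It fails at once if the mug was moved more than 30 mm (distance of mug from where it was at the start of the episode above 0.03 m).
It fails at once if the pumpkin was moved more than 30 mm (distance of pumpkin from where it was at the start of the episode above 0.03 m).
It fails at once if the coasters was moved more than 30 mm (distance of coasters from where it was at the start of the episode above 0.03 m).
It also fails if it takes over 72 s, if anything falls off the work surface, if the arm or the gripper's body presses on something with over 40 N, if the wrist force passes 120 N, or if a joint passes its speed limit or range.

### The arm

A 6-joint arm with a two-finger parallel gripper is mounted at the origin on the work surface. World frame = base frame: x ahead of the robot, y to its left, z up, the work surface at z = 0. Lengths are in mm, angles in rad, forces in N, time in s.
With the tool pointing down it reaches from about 275 to 1000 mm from the base axis. Payload 8.4 kg.
Tool frame: the origin (TCP) lies at the very end of the fingers, on their centre line; the grasp point (between the pads) lies 19 mm behind it; z points along the fingers, y is the direction in which the jaws open and shut (so a half turn about z gives the same grasp; the last joint's range is limited). The gripper opens to 85 mm and grips with 20 to 120 N. Pads are 22 mm wide; open, the fingers measure 114 mm over their backs; the gripper's body (76 mm by 85 mm) begins 54 mm behind the grasp point. The pads swing forward as they close: fully open they stand 13 mm farther back than shut.
Start: joints at [1.1, 0.353, 1.633, -0, 1.155, -0.002], TCP at [282.384, 557.573, 231.281] pointing down, gripper open.
Joint ranges: [-2.63, 2.63], [-0.92, 2.1], [0.06, 2.66], [-1.3, 4.44], [0, 2.69], [-3.02, 3.02]. Speed limits (rad/s): [2.22, 2.22, 2.79, 3.14, 3.14, 3.14].

### API

Orientations are given as [roll, pitch, yaw] about the fixed x, y, z axes, in that order (R = Rz(yaw) Ry(pitch) Rx(roll)).
In Python, from rig import r gives the robot as it stands.
- The arm moves only by the tool apply_moves, never from a script. Its argument "rows" is text: rows parted by semicolons, each of 4 numbers parted by spaces: the shift along the tool's x, y, z in m, then the turn about the tool's z in degrees. A call has 1 to 12 rows; each row shifts and turns the commanded pose from where the row before left it, along the tool's axes as they then stand; what a row does not reach is not made up. A row lasts 1/10 s, in which the tool goes at most 50 mm and 8.59 degrees, less where a joint would pass 70% of its speed; a pose out of reach is approached as far as the arm can. A call is refused whole if a number of a shift passes 0.05 or a number of a turn 8.59, either way. A call with a gripper value outside its range is refused whole. "jaw" is the finger opening in m, from 0 to 0.0854, set as the call begins (left out, the last holds). The fingers move at their own pace and stop on an object; "squeeze" is the grip in N (left out, the last holds). Time passes only in rows, so rows that do not move let the fingers close. It gives the time, the measured TCP pose, the force and the opening at its end, in the units of the state.
- r.sense(): the state, without advancing time (a new reading comes with each control period).
- r.grab_frame(name): name is "side" or "top" or "wrist"; returns (picture, depth): 420x560x3 uint8, blue, green, red; 420x560 float32, mm along the optical axis (not along the pixel's ray), 0 where there is no reading.
- r.get_calibration(name): a dict with "intrinsics" (3x3 intrinsics, pixels), "rvec" (rotation vector, rad) and "tvec" (3), from world to camera coordinates, as OpenCV has them; the wrist camera has in their place "tool_from_camera" (4x4, takes a point from camera to tool coordinates, whose origin is the TCP and whose axes are the flange's). Camera axes: x right, y down, z forward; pixel columns grow to the right and rows downward; lengths in mm; the calibration is good to about 2 mm. A picture is of the moment at which its call begins: read the wrist's pose just before it. get_calibration takes no time and is no camera call.
- r.sign_off(): hands the job in, once; it reports no verdict.
Trained networks look in the newest picture that a camera, given by its name, has taken for a name from the list of things; names that differ only in an ending like _2 or _b are one class to them, and where a whole thing is asked for, a point or a joint stands for the part that bears it (a point fixed in the world has none). Each returns a list of dicts, best first, with "conf" (0 to 1); they miss things now and then, are a little off and sometimes report something else, mostly with a low value. They report only what shows in the picture. A call takes as long as a camera call. They do not tell look-alikes from the thing itself.
- r.recognise(camera, label): "bbox" ([left, top, right, bottom] as shares, 0 to 1, of the picture: columns of its width, rows of its height, round what is visible of it).
- r.pinpoint(camera, label): "at" ([row, column] as shares, 0 to 1, of the picture: columns of its width, rows of its height: a listed point, or the origin of a listed thing).
The state is a dict: "clock": time; "qpos": joint angles; "qvel": joint speeds; "joint_efforts": joint torques, N m; "eef_pos": TCP position; "tcp_rot": TCP orientation; "contact_force": force on the tool from outside, world axes, zero at the start; "wrist_torque": the same for the moment, N m; "opening": opening from 0.0 (shut) to 1.0 (fully open).
Only numpy, scipy, OpenCV 4.12 (cv2) and the standard library are available. Lean on these libraries where they do the work, as an engineer would, in place of code of your own. Each camera call takes 0.05 s, during which the arm holds its last target. There are 200 camera calls.

## Working session

There is one attempt and no reset: what is moved stays moved. The work goes in short steps, Python scripts to look and compute and a tool call to move; the robot and the scene stay as the last step left them, time stands still between calls to the robot, and variables do not carry over. Pictures are saved under pics/ and viewed, about 8 in all and at most 12, crops included, and the job is handed in when it is done.

Besides the shell and the picture viewer there is one more tool, called after "Request:" as name(argument=value, ...) on one line, values as JSON. apply_moves: Moves the arm, as the interface text tells. Its arguments: {"type":"object","properties":{"rows":{"type":"string"},"jaw":{"type":"number"},"squeeze":{"type":"number"}},"required":["rows"]}

```bash
mkdir -p pics; ls
cat > h.py <<'E'
from rig import r
import numpy as np, cv2
from scipy.spatial.transform import Rotation as R
def cam(name):
    c=r.get_calibration(name); K=np.array(c["intrinsics"],float)
    if name=="wrist":
        s=r.sense(); T=np.eye(4); T[:3,:3]=R.from_euler('xyz',s["tcp_rot"]).as_matrix(); T[:3,3]=s["eef_pos"]
        return K,T@np.array(c["tool_from_camera"])
    E=np.eye(4); E[:3,:3]=cv2.Rodrigues(np.array(c["rvec"],float))[0]; E[:3,3]=np.ravel(c["tvec"])
    return K,np.linalg.inv(E)
def ray(K,T,u,v):
    d=T[:3,:3]@np.linalg.solve(K,[u,v,1.]); return T[:3,3],d
def onz(K,T,u,v,z):
    o,d=ray(K,T,u,v); return o+d*(z-o[2])/d[2]
def cloud(K,T,dep):
    v,u=np.indices(dep.shape); P=np.stack([(u-K[0,2])/K[0,0]*dep,(v-K[1,2])/K[1,1]*dep,dep],-1)
    return P@T[:3,:3].T+T[:3,3]
def proj(K,T,p):
    q=np.linalg.inv(T)@np.append(p,1); q=K@q[:3]; return q[:2]/q[2]
E
python3 - <<'E'
from h import *
print(r.sense())
ims=[]
for n in ("top","side"):
    K,T=cam(n); im,d=r.grab_frame(n); ims.append(im); np.savez(f"{n}0.npz",im=im,d=d,K=K,T=T)
    cv2.imwrite(f"pics/{n}0.png",im)
    print(n,T[:3,3].round())
    for l in ("frame","press","jaw","bed_mid","cap_top","cap_mark","collar_mark","mug","pumpkin","coasters"):
        for q in r.pinpoint(n,l)[:3]:
            v,u=q["at"][0]*420,q["at"][1]*560
            P=cloud(K,T,d)[min(int(v),419),min(int(u),559)]
            print(l,round(q["conf"],2),round(u),round(v),P.round())
E
```

```text
pics
{'clock': 0.0, 'qpos': array([ 1.09957165e+00,  3.53654540e-01,  1.63417010e+00,  2.60482076e-05,
        1.15519319e+00, -2.36223184e-03]), 'qvel': array([ 5.39783618e-04, -1.32625516e-04,  1.39603620e-03,  5.80517785e-05,
       -1.22218213e-03,  6.98205844e-04]), 'joint_efforts': array([ 2.15900756e-03, -6.05248404e+01, -3.42063475e+01,  1.02521249e-04,
        9.23588901e-03, -4.33168748e-05]), 'eef_pos': array([282.16648511, 557.12449856, 230.54230122]), 'tcp_rot': array([-3.14016754e+00, -2.71823164e-05,  2.67271966e+00]), 'contact_force': array([-0.2896307 ,  0.31014893, -0.07004985]), 'wrist_torque': array([ 0.02213472, -0.00651191,  0.04406838]), 'opening': 1.0009205632504055}
top [ 376.   14. 1199.]
frame 0.7 223 203 [553. 153.  69.]
frame 0.69 148 223 [500. 341.  57.]
frame 0.66 213 237 [466. 177.  72.]
press 0.61 312 190 [595. -70.  16.]
press 0.44 318 191 [593. -86.  14.]
jaw 0.7 320 188 [593. -88.  56.]
bed_mid 0.76 315 190 [595. -78.  14.]
cap_top 0.83 361 165 [ 639. -177.  123.]
cap_mark 0.67 351 174 [ 616. -156.  116.]
collar_mark 0.96 351 177 [ 615. -157.   98.]
mug 0.59 178 148 [709. 283.   8.]
pumpkin 0.64 134 274 [378. 367.  55.]
coasters 0.98 422 250 [ 442. -343.   36.]
side [ 339. -670.  903.]
frame 0.87 241 174 [507. 251.  -1.]
frame 0.73 232 147 [504. 339.  34.]
frame 0.58 268 193 [553. 127.  33.]
press 0.65 307 251 [580. -99.  55.]
jaw 0.61 312 252 [ 589. -107.   55.]
bed_mid 0.77 309 252 [ 583. -103.   51.]
cap_top 0.58 336 254 [ 619. -171.  123.]
cap_mark 0.58 335 246 [671. -68.  -2.]
collar_mark 0.85 329 259 [ 609. -163.   94.]
mug 0.65 304 152 [698. 248.  36.]
mug 0.57 339 252 [ 626. -171.  123.]
coasters 0.56 286 383 [ 444. -369.   34.]
```

Run:
```python
import cv2,numpy as np
a=cv2.imread("pics/top0.png");b=cv2.imread("pics/side0.png")
a=cv2.resize(a[110:310,90:460],None,fx=2.1,fy=2.1,interpolation=cv2.INTER_CUBIC)[:,:780]
b=cv2.resize(b[120:300,190:400],None,fx=2.1,fy=2.1)[:175]
cv2.imwrite("pics/v1.png",a)
```

```text
(no output)
```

View pics/v1.png

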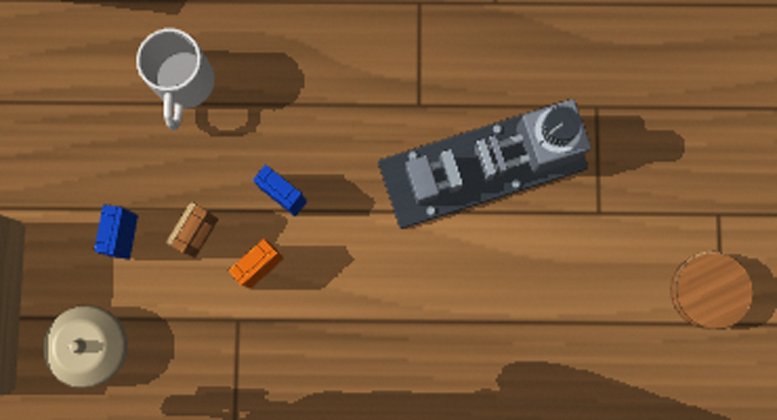

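View pics/side0.png

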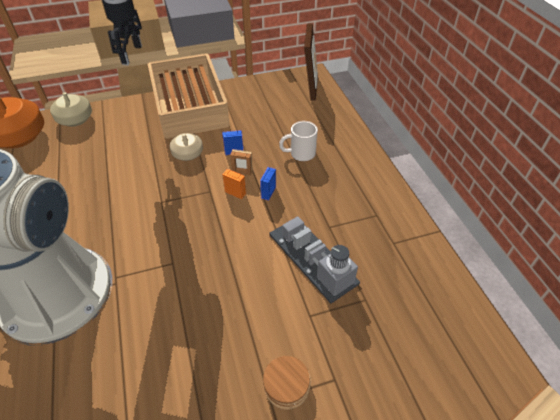

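The top view shows the wooden frame at about px (181,219), between two blue blocks and an orange one. The press is at about (315,190), with its cap at (357,170). Next I'll fit both from depth.

Run:
```python
from h import *
z=np.load("top0.npz"); K,T,d,im=z["K"],z["T"],z["d"],z["im"]
P=cloud(K,T,d)
def fit(m,name):
    n,l=cv2.connectedComponents(m.astype(np.uint8))
    for i in range(1,n):
        q=P[l==i]
        if len(q)<25: continue
        rc=cv2.minAreaRect(q[:,:2].astype(np.float32)); print(name,len(q),q.mean(0).round(),rc)
reg=(P[...,0]>380)&(P[...,0]<750)&(P[...,1]>90)&(P[...,1]<400)
fit(reg&(P[...,2]>60)&(P[...,2]<80),"tops")
reg=(P[...,0]>480)&(P[...,0]<720)&(P[...,1]>-250)&(P[...,1]<60)
fit(reg&(P[...,2]>5),"press")
fit(reg&(P[...,2]>48)&(P[...,2]<64),"jaws")
fit(reg&(P[...,2]>70)&(P[...,2]<84),"hous"); fit(reg&(P[...,2]>115),"cap")
```

```text
tops 79 [729. 302.  70.] ((724.0126953125, 299.3885803222656), (28.137344360351562, 65.7502212524414), 40.786338806152344)
tops 69 [683. 267.  71.] ((685.0452270507812, 269.6834716796875), (22.185245513916016, 67.31990051269531), 33.232269287109375)
tops 44 [648. 287.  73.] ((648.7119140625, 287.0964050292969), (24.795879364013672, 8.699673652648926), 3.8577048778533936)
tops 228 [561. 156.  71.] ((561.499267578125, 155.9335174560547), (56.898963928222656, 23.79681968688965), 52.348243713378906)
tops 253 [509. 350.  71.] ((509.4422912597656, 351.3957214355469), (25.452417373657227, 55.6458854675293), 82.59236145019531)
tops 244 [512. 259.  71.] ((512.7339477539062, 260.1566467285156), (25.74175262451172, 55.64251708984375), 60.48672103881836)
tops 240 [473. 181.  71.] ((473.35009765625, 181.84661865234375), (24.713211059570312, 55.07840347290039), 44.141292572021484)
press 3378 [597. -90.  41.] ((604.4105224609375, -96.233642578125), (97.62652587890625, 265.79205322265625), 18.48613166809082)
jaws 159 [603. -97.  57.] ((603.6160888671875, -96.90499877929688), (43.73382568359375, 24.69750213623047), 18.669021606445312)
jaws 105 [587. -49.  59.] ((587.7979736328125, -48.658695220947266), (44.15184783935547, 14.37424087524414), 20.17177391052246)
jaws 229 [575. -14.  58.] ((576.0146484375, -14.369644165039062), (50.072601318359375, 27.870622634887695), 18.88532257080078)
hous 292 [ 622. -166.   80.] ((628.3552856445312, -170.9602813720703), (64.5433349609375, 67.17283630371094), 18.200454711914062)
cap 234 [ 627. -170.  125.] ((627.9657592773438, -170.46817016601562), (38.45146942138672, 38.535343170166016), 15.526453018188477)
```

Request:
apply_moves(rows="-0.0425 -0.02 0 0;-0.0425 -0.02 0 0;-0.0425 -0.02 0 0;-0.0425 -0.02 0 0;-0.0425 -0.02 0 0;-0.0425 -0.02 0 0;-0.0425 -0.02 0 0;-0.0425 -0.02 0 0;0 0 0 8.5;0 0 0 8.5;0 0 0 8.5;0 0 0 8.5")

```text
clock: 2.3
eef_pos: [513.6, 260.9, 231.3]
tcp_rot: [3.142, 0.0, 2.073]
contact_force: [-0.5, 0.1, 0.3]
opening: 0.999
```

Request:
apply_moves(rows="0 0 0 8.5;0 0 0 8.5;0 0 0 8.5;0 0 0 8.5;0 0 0 8.5;0 0 0 8.5;0 0 0 7.6;0 0 0 0;0 0 0 0;0 0 0 0", jaw=0.0854)

```text
clock: 3.3
eef_pos: [513.4, 261.2, 231.3]
tcp_rot: [3.142, -0.0, 1.06]
contact_force: [0.4, 0.4, -0.1]
opening: 0.998
```

```bash
cat >> h.py <<'E'
def toolmove(tx,ty,tz=None,yaw=None):
    s=r.sense(); p=s["eef_pos"]; Rm=R.from_euler('xyz',s["tcp_rot"]).as_matrix()
    d=np.array([tx-p[0],ty-p[1],(tz-p[2]) if tz is not None else 0])
    print("t",round(s["clock"],2),"pos",p.round(1),"rpy deg",np.degrees(s["tcp_rot"]).round(2),"q6",s["qpos"][5].round(3),"open",round(s["opening"],3),"shift",(Rm.T@d).round(1))
    if yaw is not None: print("turn",round((np.degrees(s["tcp_rot"][2])-yaw+180)%360-180,2))
E
python3 - <<'E'
from h import *
toolmove(512.7,260.2,yaw=60.5)
K,T=cam("wrist"); im,d=r.grab_frame("wrist"); cv2.imwrite("pics/w1.png",im)
P=cloud(K,T,d)
m=(P[...,2]>60)&(P[...,2]<80)&(np.hypot(P[...,0]-512,P[...,1]-260)<60)
hsv=cv2.cvtColor(im,cv2.COLOR_BGR2HSV)
n,l=cv2.connectedComponents(m.astype(np.uint8))
for i in range(1,n):
    q=P[l==i]
    if len(q)>150: print(len(q),q.mean(0).round(),cv2.minAreaRect(q[:,:2].astype(np.float32)),im[l==i].mean(0).round())
E
```

```text
t 3.3 pos [513.4 261.2 231.3] rpy deg [180.    -0.    60.71] q6 0.979 open 0.998 shift [-1.2 -0.1 -0. ]
turn 0.21
1779 [513. 262.  70.] ((512.1627197265625, 260.77764892578125), (23.925914764404297, 55.923988342285156), 60.668739318847656) [126. 183. 230.]
```

View pics/w1.png

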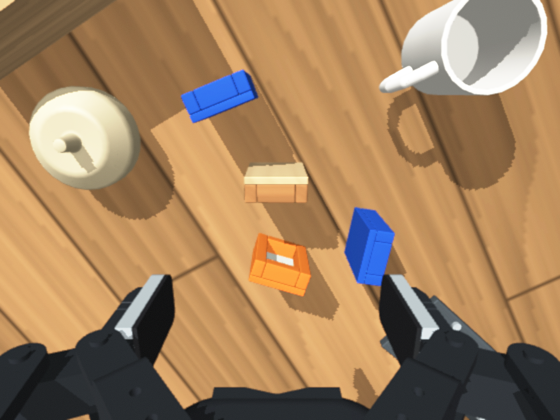

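The wooden frame is at px (276,183), square to the fingers and centred. I'll descend and grip it.

Request:
apply_moves(rows="-0.001 0 0.04 0;0 0 0.04 0;0 0 0.04 0;0 0 0.03 0;0 0 0.03 0;0 0 0.02 0;0 0 0 0;0 0 0 0", jaw=0.0854)

```text
clock: 4.15
eef_pos: [513.0, 260.4, 31.5]
tcp_rot: [-3.141, 0.0, 1.057]
contact_force: [0.3, 0.1, 0.0]
opening: 1.003
```

Request:
apply_moves(rows="0 0 0 0;0 0 0 0;0 0 0 0;0 0 0 0;0 0 0 0;0 0 0 0;0 0 0 0;0 0 0 0;0 0 0 0;0 0 0 0", jaw=0.04, squeeze=35)

```text
clock: 5.15
eef_pos: [513.8, 260.9, 32.8]
tcp_rot: [3.14, -0.002, 1.057]
contact_force: [-0.5, 0.4, 6.2]
opening: 0.652
```

Request:
apply_moves(rows="0 0 -0.02 0;0 0 -0.03 0;0 0 -0.03 0;0 0 -0.03 0;0 0 -0.03 0;0 0 -0.02 0;0 0 0 0;0 0 0 0")

```text
clock: 5.95
eef_pos: [512.8, 260.3, 191.4]
tcp_rot: [3.141, -0.001, 1.057]
contact_force: [0.8, -0.0, -1.6]
opening: 0.65
```

Run:
```python
from h import *
toolmove(594.8,-70.9,yaw=108.5)
```

```text
t 5.95 pos [512.8 260.3 191.4] rpy deg [ 1.7997e+02 -4.0000e-02  6.0540e+01] q6 0.981 open 0.65 shift [-2.481e+02  2.342e+02 -1.000e-01]
turn -47.96
```

Request:
apply_moves(rows="-0.031 0.0293 0 0;-0.031 0.0293 0 0;-0.031 0.0293 0 0;-0.031 0.0293 0 0;-0.031 0.0293 0 0;-0.031 0.0293 0 0;-0.031 0.0293 0 0;-0.031 0.0293 0 0;0 0 0 -8;0 0 0 -8;0 0 0 -8;0 0 0 -8")

```text
clock: 7.15
eef_pos: [593.9, -71.0, 189.2]
tcp_rot: [-3.139, -0.001, 1.62]
contact_force: [0.1, 0.1, -1.7]
opening: 0.65
```

Request:
apply_moves(rows="0 0 0 -8;0 0 0 -8;0 0 0 0;0 0 0 0;0 0 0 0")

```text
clock: 7.65
eef_pos: [594.7, -70.8, 190.6]
tcp_rot: [-3.141, -0.0, 1.891]
contact_force: [-0.2, -1.1, -1.1]
opening: 0.652
```

Run:
```python
from h import *
toolmove(594.8,-70.9,yaw=108.5)
K,T=cam("wrist"); im,d=r.grab_frame("wrist"); cv2.imwrite("pics/w2.png",im)
np.savez("w2.npz",im=im,d=d,K=K,T=T)
P=cloud(K,T,d)
def fit(m,name,k):
    n,l=cv2.connectedComponents(m.astype(np.uint8))
    for i in range(1,n):
        q=P[l==i]
        if len(q)>k: print(name,len(q),q.mean(0).round(),cv2.minAreaRect(q[:,:2].astype(np.float32)))
reg=(abs(P[...,0]-600)<120)&(P[...,1]>-230)&(P[...,1]<60)
fit(reg&(P[...,2]>53)&(P[...,2]<60),"jaws",100)
fit(reg&(P[...,2]>76)&(P[...,2]<83),"hous",200)
fit(reg&(P[...,2]>120)&(P[...,2]<128),"cap",200)
fit(reg&(P[...,2]>9)&(P[...,2]<15),"bed",500)
fit(reg&(P[...,2]>150),"frame",500)
```

```text
t 7.65 pos [594.7 -70.8 190.6] rpy deg [-1.7994e+02 -3.0000e-02  1.0836e+02] q6 -0.441 open 0.652 shift [-0.1  0.1 -0. ]
turn -0.14
jaws 2429 [575. -14.  57.] ((575.3552856445312, -14.224756240844727), (50.013160705566406, 27.630247116088867), 18.51416015625)
jaws 1002 [587. -48.  57.] ((586.5773315429688, -48.070457458496094), (43.61557388305664, 13.849766731262207), 18.39942169189453)
jaws 643 [600. -89.  57.] ((600.3609619140625, -89.50850677490234), (43.875404357910156, 10.012382507324219), 18.569103240966797)
cap 1052 [ 629. -177.  124.] ((629.9255981445312, -177.95448303222656), (39.73627853393555, 22.968690872192383), 18.48410987854004)
bed 10282 [582. -34.  12.] ((585.4397583007812, -44.47248840332031), (90.16468811035156, 149.37013244628906), 18.471712112426758)
frame 57624 [592. -62. 243.] ((594.6619262695312, -64.95504760742188), (104.90259552001953, 104.1438980102539), 64.72686004638672)
```

View pics/w2.png

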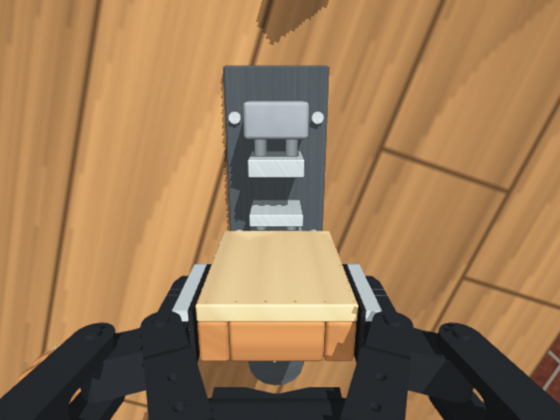

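The press axis is at 18.5°, and the jaw gap is about 32 mm, with the jaw face at y −14.4 and the anvil face at +17.4. I'll lower the frame at press y of about +1.5.

Request:
apply_moves(rows="0.001 0 0.02 0;0 0 0.025 0;0 0 0.025 0;0 0 0.025 0;0 0 0.015 0;0 0 0.01 0;0 0 0.008 0;0 0 0.005 0;0 0 0.005 0;0 0 0.003 0;0 0 0 0;0 0 0 0")

```text
clock: 8.9
eef_pos: [595.0, -69.9, 50.6]
tcp_rot: [3.141, 0.0, 1.894]
contact_force: [0.0, 0.1, -0.4]
opening: 0.651
```

Run:
```python
from h import *
toolmove(593.9,-69.7,44.5,yaw=108.5); print(r.sense()["contact_force"])
```

```text
t 8.9 pos [595.  -69.9  50.6] rpy deg [1.7997e+02 1.0000e-02 1.0854e+02] q6 -0.443 open 0.651 shift [ 0.6 -0.9  6.1]
turn 0.04
[ 0.0488203   0.12050067 -0.4234068 ]
```

Request:
apply_moves(rows="0 -0.001 0.002 0;0 0 0.002 0;0 0 0.001 0;0 0 0.001 0;0 0 0 0;0 0 0 0")

```text
clock: 9.5
eef_pos: [593.7, -70.3, 44.8]
tcp_rot: [-3.141, -0.0, 1.894]
contact_force: [-3.1, -0.6, 6.1]
opening: 0.65
```

Contact with the bed shows about 6 N. I'll release, then check with the side camera before lifting.

Request:
apply_moves(rows="0 0 0 0;0 0 0 0;0 0 0 0;0 0 0 0;0 0 0 0;0 0 0 0;0 0 0 0;0 0 0 0", jaw=0.0854)

```text
clock: 10.3
eef_pos: [593.8, -70.2, 44.3]
tcp_rot: [3.142, -0.0, 1.894]
contact_force: [0.7, 0.0, -0.3]
opening: 0.998
```

Request:
apply_moves(rows="0 0 -0.005 0;0 0 -0.01 0;0 0 -0.02 0;0 0 -0.03 0;0 0 -0.04 0;0 0 -0.04 0;-0.02 0 0 0;-0.03 0 0 0;0 0 0 0;0 0 0 0")

```text
clock: 11.3
eef_pos: [609.4, -118.1, 189.3]
tcp_rot: [-3.141, -0.0, 1.893]
contact_force: [-0.2, 0.7, 0.7]
opening: 1.003
```

Run:
```python
from h import *
cap=541.1*np.array([.9484,.3171])+(-255.9-105)*np.array([-.3171,.9484]); print(cap)
toolmove(*cap)
K,T=cam("wrist"); im,d=r.grab_frame("wrist"); cv2.imwrite("pics/w3.png",im)
P=cloud(K,T,d)
def pr(p): return np.array([p[0]*.9484+p[1]*.3171-541.1,-p[0]*.3171+p[1]*.9484+255.9])
def fit(m,name,k):
    n,l=cv2.connectedComponents(m.astype(np.uint8))
    for i in range(1,n):
        q=P[l==i]
        if len(q)>k:
            c=cv2.minAreaRect(q[:,:2].astype(np.float32)); print(name,len(q),pr(c[0]).round(1),c,q[:,2].mean().round(1))
reg=(abs(P[...,0]-600)<120)&(P[...,1]>-230)&(P[...,1]<60)
fit(reg&(P[...,2]>78)&(P[...,2]<90),"frame",100)
fit(reg&(P[...,2]>53)&(P[...,2]<60),"jaws",100)
fit(reg&(P[...,2]>120)&(P[...,2]<128),"cap",200)
for n in ("wrist","top"):
    if n=="top": K,T=cam(n); r.grab_frame(n)
    for l,z in (("cap_top",124),("cap_mark",124),("collar_mark",86)):
        for q in r.pinpoint(n,l)[:1]:
            p=onz(K,T,q["at"][1]*560,q["at"][0]*420,z)
            print(n,l,round(q["conf"],2),p.round(1),pr(p).round(1))
```

```text
[ 627.62063 -170.69475]
t 11.3 pos [ 609.4 -118.1  189.3] rpy deg [-1.7999e+02 -2.0000e-02  1.0846e+02] q6 -0.516 open 1.003 shift [-55.6   0.6  -0. ]
frame 2784 [-0.1 -0.1] ((594.2916259765625, -71.25531768798828), (56.06304168701172, 23.760435104370117), 18.508291244506836) 82.0
frame 3115 [  -0.  -104.1] ((627.3305053710938, -169.86184692382812), (63.01292419433594, 65.19713592529297), 18.425846099853516) 82.2
jaws 2958 [-0.  60.3] ((575.164306640625, -13.896947860717773), (50.07400131225586, 27.903078079223633), 18.50109100341797) 56.9
jaws 1176 [ 0.1 23.8] ((586.832763671875, -48.51246643066406), (43.250579833984375, 13.562093734741211), 18.5179500579834) 57.2
jaws 625 [  0.1 -19.9] ((600.7257690429688, -89.9520263671875), (43.74274826049805, 9.704649925231934), 18.428468704223633) 57.3
jaws 591 [ -0.2 -34.5] ((605.0629272460938, -103.88845825195312), (43.777427673339844, 8.01376724243164), 17.914241790771484) 57.0
jaws 215 [ -0.1 -72.3] ((617.1524658203125, -139.7147979736328), (61.876155853271484, 2.1824512481689453), 18.4213809967041) 56.7
cap 2454 [  -0.2 -104.4] ((627.2646484375, -170.1600799560547), (39.175865173339844, 39.42595672607422), 85.22571563720703) 124.0
wrist cap_top 0.85 [ 628.5 -171.9  124. ] [   0.4 -106.5]
wrist cap_mark 0.69 [ 614.2 -153.4  124. ] [ -7.3 -84.4]
wrist collar_mark 0.8 [ 616.8 -154.8   86. ] [ -5.2 -86.5]
top cap_top 0.44 [ 634.6 -171.5  124. ] [   6.4 -107.9]
top cap_mark 0.47 [ 608.8 -153.1  124. ] [-12.2 -82.4]
top collar_mark 0.53 [ 652.1 -179.9   86. ] [  20.3 -121.5]
```

View pics/w3.png

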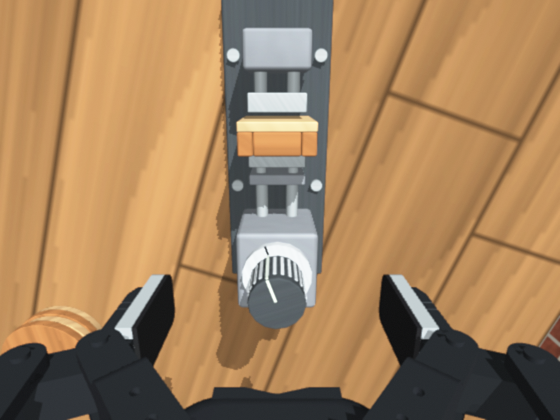

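The frame stands square at press (0,0), px (277,137), with its top at z 82. The cap is at (627.4,−170.4) and its marks are aligned (px 270,290 and 267,252). I'll go over the cap and wind the wrist back.

Request:
apply_moves(rows="-0.028 0 0 0;-0.027 0.0005 0 0;0 0 0 -8.5;0 0 0 -8.5;0 0 0 -8.5;0 0 0 -8.5;0 0 0 -8.5;0 0 0 -8.5;0 0 0 -8.5;0 0 0 -8.5;0 0 0 -8.5;0 0 0 -8.5")

```text
clock: 12.9
eef_pos: [627.6, -169.4, 189.2]
tcp_rot: [3.142, -0.0, -2.899]
contact_force: [-0.1, -0.2, -0.8]
opening: 1.004
```

Request:
apply_moves(rows="0 0 0 -8.5;0 0 0 -8.5;0 0 0 -8.5;0 0 0 -8.5;0 0 0 0;0 0 0 0")

```text
clock: 13.5
eef_pos: [627.6, -169.5, 189.2]
tcp_rot: [3.142, -0.0, -2.316]
contact_force: [0.1, -0.2, -0.0]
opening: 1.004
```

Run:
```python
from h import *
toolmove(627.4,-170.4,91); print(r.sense()["wrist_torque"])
K,T=cam("wrist"); im,d=r.grab_frame("wrist"); cv2.imwrite("pics/w4.png",im)
P=cloud(K,T,d)
m=(P[...,2]>120)&(P[...,2]<128)&(np.hypot(P[...,0]-627,P[...,1]+170)<40)
q=P[m]; print(len(q),cv2.minEnclosingCircle(q[:,:2].astype(np.float32)),cv2.minAreaRect(q[:,:2].astype(np.float32)))
```

```text
t 13.5 pos [ 627.6 -169.5  189.2] rpy deg [ 180.    -0.  -132.7] q6 -2.662 open 1.004 shift [ 0.9 -0.5 98.2]
[ 0.00200623 -0.00557176  0.03044226]
2997 ((626.8632202148438, -170.3885498046875), 20.233909606933594) ((626.9135131835938, -170.68527221679688), (39.06856155395508, 39.13516616821289), 72.09381103515625)
```

Request:
apply_moves(rows="0.001 -0.0005 0.03 0;0 0 0.03 0;0 0 0.02 0;0 0 0.01 0;0 0 0.008 0;0 0 0 0")

```text
clock: 14.15
eef_pos: [627.2, -170.6, 90.9]
tcp_rot: [3.141, -0.0, -2.313]
contact_force: [0.2, 0.1, -0.4]
opening: 0.998
```

Request:
apply_moves(rows="0 0 0 0;0 0 0 0;0 0 0 0;0 0 0 0;0 0 0 0;0 0 0 0;0 0 0 0;0 0 0 0;0 0 0 0;0 0 0 0", jaw=0.025, squeeze=40)

```text
clock: 15.15
eef_pos: [627.9, -170.9, 92.3]
tcp_rot: [-3.14, 0.001, -2.312]
contact_force: [-1.8, 1.5, 5.7]
opening: 0.459
```

```bash
cat > tq.py <<'E'
from h import *
toolmove(627.2,-170.5,91)
s=r.sense(); print("F",s["contact_force"].round(2),"M",s["wrist_torque"].round(3),"tau6",s["joint_efforts"][5].round(3))
E
python3 tq.py
```

```text
t 15.15 pos [ 627.9 -170.9   92.3] rpy deg [-1.7993e+02  3.0000e-02 -1.3246e+02] q6 -2.668 open 0.459 shift [0.2 0.7 1.3]
F [-1.81  1.47  5.67] M [0.035 0.191 0.047] tau6 0.065
```

Request:
apply_moves(rows="0 0 0 5;0 0 0 5;0 0 0 5;0 0 0 5;0 0 0 5;0 0 0 5;0 0 0 5;0 0 0 5;0 0 0 5;0 0 0 5;0 0 0 5;0 0 0 5")

```text
clock: 16.35
eef_pos: [628.1, -171.5, 92.3]
tcp_rot: [-3.141, 0.002, 2.921]
contact_force: [-0.9, -3.6, 4.7]
opening: 0.456
```

```bash
python3 tq.py
```

```text
t 16.35 pos [ 628.1 -171.5   92.3] rpy deg [-1.7994e+02  1.2000e-01  1.6736e+02] q6 -1.618 open 0.456 shift [1.1 0.8 1.3]
F [-0.87 -3.58  4.71] M [-0.479  0.142  0.128] tau6 -1.275
```

Request:
apply_moves(rows="0 0 0 5;0 0 0 5;0 0 0 5;0 0 0 5;0 0 0 5;0 0 0 5;0 0 0 5;0 0 0 5")

```text
clock: 17.15
eef_pos: [627.8, -171.9, 92.3]
tcp_rot: [-3.141, 0.002, 2.223]
contact_force: [-2.6, -5.7, 6.5]
opening: 0.456
```

```bash
python3 tq.py
python3 - <<'E'
from h import *
K,T=cam("wrist"); im,d=r.grab_frame("wrist"); cv2.imwrite("pics/w5.png",im)
P=cloud(K,T,d)
x=P[...,0]*.9484+P[...,1]*.3171-541.1; y=-P[...,0]*.3171+P[...,1]*.9484+255.9
for n,a,b in (("frame",78,90),("jaws",53,60)):
    m=(abs(x)<35)&(y>-60)&(y<60)&(P[...,2]>a)&(P[...,2]<b)
    print(n,m.sum())
    k,l=cv2.connectedComponents(m.astype(np.uint8))
    for i in range(1,k):
        g=l==i
        if g.sum()>100: print(g.sum(),np.percentile(x[g],[1,50,99]).round(1),np.percentile(y[g],[1,50,99]).round(1))
E
```

```text
t 17.15 pos [ 627.8 -171.9   92.3] rpy deg [-1.7999e+02  1.3000e-01  1.2736e+02] q6 -0.92 open 0.456 shift [1.5 0.4 1.3]
F [-2.64 -5.66  6.46] M [-0.831  0.403  0.201] tau6 -1.274
frame 8278
8278 [-27.2   3.4  26.9] [-7.8  2.2 15.4]
jaws 3930
2259 [-22.2  -0.6  21.7] [-17.8 -12.7  -7.5]
1575 [-21.7  -0.7  21.1] [-31.7 -27.8 -23.9]
```

Request:
apply_moves(rows="0 0 0 5;0 0 0 5;0 0 0 5;0 0 0 5;0 0 0 5")

```text
clock: 17.7
eef_pos: [627.5, -172.0, 92.3]
tcp_rot: [3.141, 0.002, 1.787]
contact_force: [-3.9, -6.0, 6.0]
opening: 0.453
```

```bash
python3 tq.py
```

```text
t 17.7 pos [ 627.5 -172.    92.3] rpy deg [1.7999e+02 1.3000e-01 1.0238e+02] q6 -0.484 open 0.453 shift [1.6 0.  1.3]
F [-3.86 -5.96  5.96] M [-0.895  0.541  0.256] tau6 -1.163
```

Request:
apply_moves(rows="0 0 0 5;0 0 0 5;0 0 0 5")

```text
clock: 18.0
eef_pos: [627.3, -172.0, 92.3]
tcp_rot: [3.141, 0.002, 1.525]
contact_force: [-3.7, -5.2, 7.1]
opening: 0.452
```

```bash
python3 tq.py
```

```text
t 18.0 pos [ 627.3 -172.    92.3] rpy deg [1.7998e+02 1.2000e-01 8.7380e+01] q6 -0.222 open 0.452 shift [ 1.5 -0.2  1.3]
F [-3.68 -5.2   7.09] M [-0.892  0.66   0.406] tau6 -1.104
```

Request:
apply_moves(rows="0 0 0 5;0 0 0 5")

```text
clock: 18.2
eef_pos: [627.2, -172.0, 92.2]
tcp_rot: [3.141, 0.002, 1.351]
contact_force: [-4.0, -5.9, 7.0]
opening: 0.457
```

```bash
python3 tq.py
```

```text
t 18.2 pos [ 627.2 -172.    92.2] rpy deg [1.7997e+02 1.1000e-01 7.7390e+01] q6 -0.047 open 0.457 shift [ 1.4 -0.3  1.2]
F [-4.03 -5.88  6.97] M [-0.852  0.75   0.358] tau6 -1.078
```

```bash
cat > mk.py <<'E'
from h import *
import sys
K,T=cam("wrist"); im,d=r.grab_frame("wrist"); cv2.imwrite("pics/%s.png"%sys.argv[1],im)
ax=np.array([627.2,-170.5]); A={}
for l,z in (("cap_mark",124),("collar_mark",86)):
    for q in r.pinpoint("wrist",l)[:2]:
        u,v=q["at"][1]*560,q["at"][0]*420; p=onz(K,T,u,v,z)[:2]-ax
        print(l,round(q["conf"],2),round(u),round(v),"rad",np.hypot(*p).round(1),"az",np.degrees(np.arctan2(p[1],p[0])).round(1))
s=r.sense(); print(s["clock"],"M",s["wrist_torque"].round(3))
P=cloud(K,T,d)
x=P[...,0]*.9484+P[...,1]*.3171-541.1; y=-P[...,0]*.3171+P[...,1]*.9484+255.9
for n,a,b in (("frame",78,90),("jaw",53,60)):
    g=(abs(x)<30)&(y>-22)&(y<60)&(P[...,2]>a)&(P[...,2]<b)
    if g.sum()>50: print(n,np.percentile(y[g],[1,99]).round(1))
E
python3 mk.py w6
```

```text
cap_mark 0.74 330 325 rad 19.7 az -19.6
collar_mark 0.68 319 274 rad 20.0 az -18.6
18.35 M [-0.901  0.657  0.079]
frame [-7.2 16.3]
jaw [-21.8  30.3]
```

View pics/w6.png

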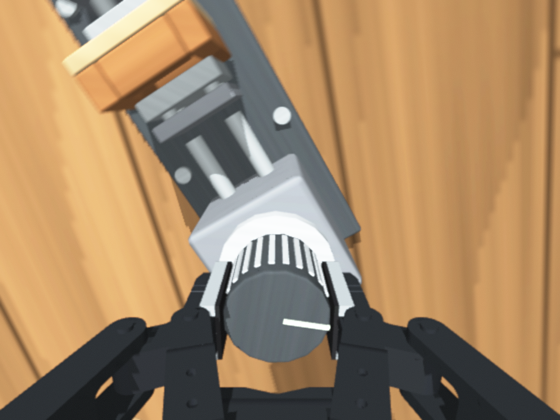

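The cap mark is at px (330,325), azimuth −19.6°, and the collar mark at −18.6°. They are still aligned, so there's no slip yet, and the frame is against the anvil. I'll advance in small steps.

Request:
apply_moves(rows="0 0 0 5;0 0 0 5;0 0 0 0")

```text
clock: 18.65
eef_pos: [627.1, -171.9, 92.3]
tcp_rot: [3.141, 0.002, 1.176]
contact_force: [-3.9, -5.7, 8.0]
opening: 0.454
```

```bash
python3 mk.py w7
```

```text
cap_mark 0.6 330 326 rad 20.1 az -31.5
collar_mark 0.97 320 271 rad 20.5 az -24.0
collar_mark 0.48 165 89 rad 91.2 az 96.2
18.8 M [-0.788  0.794  0.04 ]
frame [-7.3 16.3]
jaw [-21.7  59.1]
```

Request:
apply_moves(rows="0 0 0 4;0 0 0 4;0 0 0 0")

```text
clock: 19.1
eef_pos: [627.0, -171.9, 92.2]
tcp_rot: [3.141, 0.002, 1.037]
contact_force: [-5.5, -5.7, 7.6]
opening: 0.456
```

```bash
python3 mk.py w8
```

```text
cap_mark 0.83 328 325 rad 19.3 az -38.5
collar_mark 0.91 320 263 rad 20.4 az -21.0
19.25 M [-0.797  0.792 -0.019]
frame [-7.3 16.3]
jaw [-21.6  59.2]
```

View pics/w8.png

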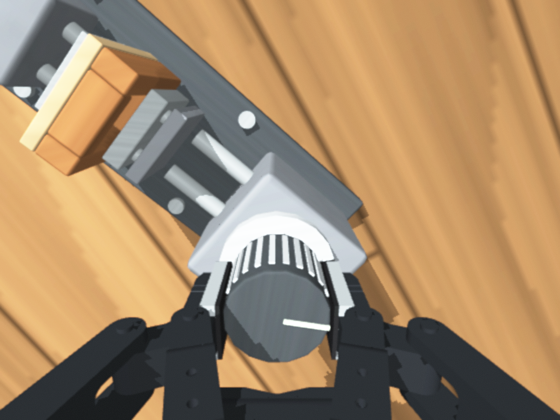

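The collar mark has stayed at about −22° while the cap is now at −38.5°, so the clutch is slipping by roughly 16°. A little more will give margin.

Request:
apply_moves(rows="0 0 0 3;0 0 0 3;0 0 0 0")

```text
clock: 19.55
eef_pos: [626.9, -171.9, 92.3]
tcp_rot: [3.141, 0.002, 0.933]
contact_force: [-5.8, -5.9, 7.7]
opening: 0.455
```

```bash
python3 mk.py w9
```

```text
cap_mark 0.97 329 326 rad 19.7 az -44.4
collar_mark 0.83 319 259 rad 20.4 az -20.2
collar_mark 0.34 132 124 rad 88.7 az 95.2
19.7 M [-0.777  0.834  0.02 ]
frame [-7.4 16.2]
jaw [-21.7  59.1]
```

Slip is about 22°. I'll release, lift straight up and verify.

Request:
apply_moves(rows="0 0 0 0;0 0 0 0;0 0 0 0;0 0 0 0;0 0 0 0;0 0 0 0;0 0 0 0;0 0 0 0", jaw=0.0854)

```text
clock: 20.5
eef_pos: [627.3, -170.7, 91.3]
tcp_rot: [-3.142, 0.0, 0.934]
contact_force: [-0.7, 0.6, 0.2]
opening: 0.999
```

Request:
apply_moves(rows="0 0 -0.005 0;0 0 -0.015 0;0 0 -0.03 0;0 0 -0.03 0;0 0 -0.03 0;0 0 -0.02 0;0 0 0 0;0 0 0 0;0 0 0 0")

```text
clock: 21.4
eef_pos: [626.6, -170.5, 220.4]
tcp_rot: [-3.14, 0.001, 0.934]
contact_force: [0.2, 1.0, 0.3]
opening: 1.003
```

```bash
python3 mk.py w10; python3 -c "
import cv2
a=cv2.imread('pics/w10.png')[60:400,120:440]; cv2.imwrite('pics/w10c.png',cv2.resize(a,None,fx=1.7,fy=1.7,interpolation=2))"
```

```text
cap_mark 0.58 305 204 rad 20.0 az -21.9
collar_mark 0.84 298 185 rad 18.6 az -5.2
21.55 M [-0.002  0.016 -0.005]
frame [-7.3 16.3]
jaw [-17.2  59.7]
```

View pics/w10c.png

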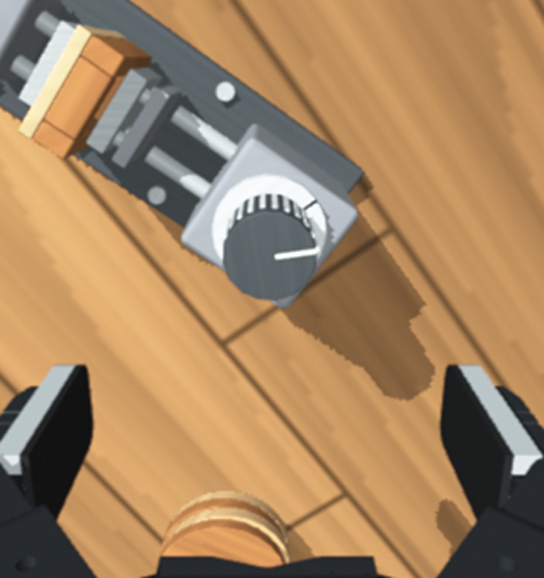

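Run:
```python
from h import *
K,T=cam("wrist"); 
for ax in ([627.2,-170.5],[626.6,-170.5],[627.6,-171]):
  for n,c,z in (("cap end",(319,250),124),("cap in",(275,257),124),("col out",(317,201),86),("col in",(304,211),86)):
    p=onz(K,T,120+c[0]/1.7,60+c[1]/1.7,z)[:2]-ax
    print(n,np.hypot(*p).round(1),np.degrees(np.arctan2(p[1],p[0])).round(1),end=' | ')
  print()
```

```text
cap end 21.2 -28.3 | cap in 2.8 -38.2 | col out 27.3 -3.3 | col in 19.7 -5.5 | 
cap end 21.7 -27.6 | cap in 3.3 -31.7 | col out 27.9 -3.2 | col in 20.2 -5.3 | 
cap end 20.6 -27.6 | cap in 2.2 -34.3 | col out 26.9 -2.3 | col in 19.2 -4.1 |
```

Cap azimuth reads −22 to −28° and collar −4°. That's a slip of about 17–24° (6–8 mm), well inside the 3–15.5 mm window. The frame is square and clamped, so I'm handing in.

```bash
python3 -c "
from rig import r
print(r.sign_off())"
```

```text
the job is handed in; nothing more can be done
None
```

I stood the wooden frame on the press bed between the jaws, let go of it and screwed the jaws shut until the clutch slipped. Then I released the cap, lifted clear and handed in at about 21.6 s. The hand-in reports no verdict.

**Last checks:**
- **Frame:** it stands square against the anvil, centred at about y +4.5 mm along the press (x was about 0 when I set it down). Its faces read the same before and after I let go of the cap. I did not measure the jaw force; the jaw still sits against the frame and the clutch did slip.
- **Marks:** the cap and collar lines are visibly apart. The networks put the slip at about 17° and my own pixel reading at about 24°, so 6–8 mm against the allowed 3–15.5 mm.
- **Spring-back:** on release, cap and collar turned back together by about 16–22° at the most; the stated limit is 0.2 rad (11°). Part of that gap is probably mark-reading error.
- **Torque:** the wrist torque readings were too noisy to show when the slip began, so I judged it from the marks alone.
- **Other things:** I had no unexpected contact forces, and no move came near the mug, pumpkin or coasters. I did not re-measure their positions at the end.

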